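Unlock the guarded compressor start

ROBOT

A 7-joint arm with a two-finger parallel gripper is mounted at the origin on the work surface. World frame = base frame: x ahead of the robot, y to its left, z up, the work surface at z = 0. Lengths are in m, angles in rad, forces in N, time in s.
With the tool pointing down it reaches from about 0.4 to 0.9 m from the base axis. Payload 5.5 kg.
Tool frame: the origin (TCP) lies at the very end of the fingers, on their centre line; the grasp point (between the pads) lies 19 mm behind it; z points along the fingers, y is the line along which they close (so a half turn about z gives the same grasp; the last joint's range is limited). The gripper opens to 85 mm and grips with 20 to 120 N. Pads are 22 mm wide; open, the fingers measure 114 mm over their backs; the gripper's body (76 mm by 85 mm) begins 54 mm behind the grasp point. The pads swing forward as they close: fully open they stand 13 mm farther back than shut.
Start: joints at [1.4, 0.501, -0.427, 1.55, 0.221, 1.138, -0.21], TCP at [0.273, -0.59, 0.231] pointing down, gripper open.
Joint ranges: [-2.88, 2.88], [-0.31, 2.03], [-1.54, 1.56], [0.2, 2.42], [-1.41, 4.55], [0.19, 2.02], [-2.57, 2.57]. Speed limits (rad/s): [2.57, 2.57, 3.14, 3.14, 3.14, 3.14, 3.14].

INTERFACE

Orientations are given as a rotation vector (axis times angle).
In Python, from cell import observe, read_camera, camera_model, job_done gives the robot as it stands.
- The arm moves only by the shell command python3 -m jog 'ROWS' [FORCE]. ROWS is JSON, a list that holds one entry, the list of rows, each a list of 7 numbers: the shift along the tool's x, y, z in mm, then the turn, a rotation vector about the tool's x, y, z in degrees, then the gripper's target within -1 to 1 (fully open at 1, half-way at 0, shut at -1). In form: [[[x, y, z, rx, ry, rz, grip], ...]]. A call has 1 to 10 rows; each row is the pose to reach, as a shift and turn from the pose commanded when the call began, along the tool's axes at that moment; what a row does not reach only later rows make up. A row lasts 1/12 s, in which the tool goes at most 41.7 mm and 7.16 degrees, less where a joint would pass 70% of its speed; a pose out of reach is approached as far as the arm can. A call with a gripper value outside its range is refused whole. The fingers move at their own pace and stop on an object; FORCE is the grip in N (left out, the last holds). Time passes only in rows, so rows that repeat a pose let the fingers close. It gives the time, the measured TCP pose, the force, the opening and the grip force at its end, in the units of the state.
- observe(): the state, without advancing time (a new reading comes with each control period).
- read_camera(name): name is "scene" or "top" or "wrist"; returns the picture (480x640x3 uint8, red, green, blue); there is no depth.
- camera_model(name): a dict with "intrinsics" (3x3 intrinsics, pixels), "T" (4x4, takes a point from camera to world coordinates). Camera axes: x right, y down, z forward; pixel columns grow to the right and rows downward; lengths in m; the calibration is good to about 2 mm. A picture is of the moment at which its call begins: read the wrist's pose just before it. camera_model takes no time and is no camera call; for the wrist camera it gives the pose at the moment of the call.
- job_done(): hands the job in; it is judged then, once.
The state is a dict: "time": time; "joints": joint angles; "qd": joint speeds; "joint_efforts": joint torques, N m; "tool_pos": TCP position; "tool_rot": TCP orientation; "ft_force": force on the tool from outside, world axes, zero at the start; "wrist_torque": the same for the moment, N m; "finger_gap": opening from 0.0 (shut) to 1.0 (fully open); "grip_force": force on a finger pad.
Only numpy, scipy, OpenCV 4.12 (cv2) and the standard library are available. Lean on these libraries where they do the work, as an engineer would, in place of code of your own. Each camera call takes 0.05 s, during which the arm holds its last target. There are 200 camera calls.

TASK

Start the shop compressor from the grey control box. Take the red key from the wooden holder, put it in the brass lock, feel gently back and forth for the hidden slot until the key drops home, then turn it clockwise to the stop and leave it there; flip the yellow guard up until it stays open and press the green button beneath fully in, then let go. Leave the other keys and everything else on the bench alone.

Things in the scene. Friction and masses are not known exactly. Their poses are not given: they have to be found in the camera images.
- console: Grey control box, fixed on the bench, 160 (x) by 260 (y) mm, panel 70 mm above the bench. Origin: centre of its underside; x axis from its front (robot side) to its back, y to its left. On the panel: brass lock barrel 65 mm right (-y) of centre; yellow guard, 80 mm wide, 65 mm left, over the start button. A tongue of the guard, 16 mm above the panel, reaches to the lock, whose cam holds it shut.
- lock_mouth (a point): Centre of the round mouth of the lock barrel, 36 mm above the panel: bore 16 mm with a lead-in 2.5 mm wide and 5 mm deep, barrel 33 mm across. A key blade that misses the slot rests with its tip 24 mm below the mouth; pressed lightly and turned to within about 0.12 rad of the slot it drops in, and its tip reaches 34 mm below the mouth.
- lock_slot (a point): Point on the lock's axis 24 mm below the mouth, at the top of the hidden rotor, whose slot (7 mm wide, 10 mm deep) lies within 0.5 rad either way of the console's x axis, seen from above. With the blade in it the rotor turns (0.12 N m of friction, 0.15 rad of play, stays where left) clockwise to a stop 1.3 rad from the x axis; the guard is free from about 0.8 rad on.
- key: Red-handled bench key, 80 g, standing upright in one of the three holes of the holder. Origin: centre of the blade's tip; z up along the shank. From the tip: flat blade 13 (x) by 5 (y) by 10 mm, round shank 14.6 mm across with a tapered nose, up to 40 mm, then the flat red grip 36 (x) by 12 (y) mm from 40 to 76 mm. A half turn about z makes no difference.
- holder: Wooden block, 50 (x) by 210 (y) by 46 mm high, fixed, with three blind holes 15.6 mm across and 34 mm deep, 70 mm apart along y. Keys stand in them, their grips clear above the block. Origin: centre of its underside.
- guard (a joint): Angle of the yellow guard: 0 shut; it opens by its front edge rising about the hinge along its back edge, to a stop at 1.75 rad. Light (70 g); below about 1.1 rad it falls shut, beyond that it falls open and stays.
- guard_tab (a point): Grip point of the guard's red tab: a fin 10 mm thick along the console's y axis, 42 mm long and 26 mm high when shut, jutting forward from the top front edge. When shut this point is 55 mm above the panel, 109 mm in front of the hinge and 47 mm above it. Pinched across its thickness the fin can pivot between the fingers.
- guard_hinge (a point): Middle of the guard's hinge, 8 mm above the panel; the hinge runs along the console's y axis.
- start_top (a point): Centre of the top of the green start button under the guard, 28 mm across, 22 mm above the panel, 45 mm in front of the hinge.
- start (a joint): Travel of the start button, 0 out to 0.006 m fully in, 5 N; springs back.
- key_blue: Blue-handled key; same body as the red key, but a different bit. It stays in the holder. Origin: centre of the tip
- key_black: Black-handled key; same body as the red key, but a different bit. It stays in the holder. Origin: centre of the tip
- spray_can: Blue aerosol can, 58 mm across, 165 mm high, upright. Leave alone.
- grease_jar: Grey grease jar with yellow label, 70 mm across, 70 mm high. Leave alone.
- oil_bottle: Black oil bottle, 64 mm across, 150 mm high. Leave alone.
- wrench: Steel spanner lying flat, 170 mm long. Leave alone.
- screwdriver: Screwdriver with orange handle, lying flat. Leave alone.
- bearing: Steel bearing ring lying flat, 60 mm across, 16 mm high. Leave alone.
- pipe_ring: Short copper sleeve standing on end, 44 mm across, 30 mm high. Leave alone.

How it is judged:
On the way, in this order (a step that is already met when the one before it is completed fails the run):
1. the red key has dropped home in the lock's slot (z of key in the frame of console below 0.077 m and horizontal distance between key and lock_mouth below 0.005 m and angle between key's own z axis and vertical below 0.2 rad), for 0.1 s.
2. the key, home in the lock, is turned clockwise to unlocked (all of step 1 and angle between the x axis of key and the y axis of console, either way round below 0.42 rad), for 0.1 s.
3. the guard stands open by itself, with the key still turned (all of step 2 and value of joint guard above 1.5 rad and contact force between the fingers and guard below 0.05 N), for 0.2 s.
4. the start button is pressed in (value of joint start above 0.0045 m and value of joint guard above 1.4 rad), for 0.05 s.
At the end, for the whole second after the job is handed in: The red key stands home in the lock (tip at least 29 mm below the mouth, within 5 mm of its axis, tilted less than 0.2 rad), its blade within 0.42 rad of the console's y axis, the guard is open beyond 1.5 rad by itself, the button is back out (under 2 mm), and the key is at rest (all of step 2 and value of joint guard above 1.5 rad and value of joint start below 0.002 m and linear speed of key below 0.02 m/s); the robot touches nothing.
It fails at once if the blue or the black key is moved more than 30 mm (distance of any of key_blue, key_black from where it was at the start of the episode above 0.03 m).
It fails at once if one of the other things on the bench is moved more than 30 mm (distance of any of spray_can, grease_jar, oil_bottle, wrench, screwdriver, bearing, pipe_ring from where it was at the start of the episode above 0.03 m).
It fails at once if the key is forced in the lock with more than 90 N (contact force between key and console above 90 N).
It also fails if it takes over 72 s, if anything falls off the work surface, if the arm or the gripper's body presses on something with over 40 N, if the wrist force passes 120 N, or if a joint passes its speed limit or range.

## Working session

There is one attempt and no reset: what is moved stays moved. The work goes in short steps, Python scripts to look and compute and a shell command to move; the robot and the scene stay as the last step left them, time stands still between calls to the robot, and variables do not carry over. Pictures are saved under pics/ and viewed, at most 14 in all, crops included, and the job is handed in when it is done.

```bash
ls; mkdir -p pics; python3 - <<'E'
from cell import *
import cv2,numpy as np
print(observe())
for n in("top","scene"):
    im=read_camera(n); cv2.imwrite(f"pics/{n}0.png",im[:,:,::-1]); m=camera_model(n); print(n,m)
E
```

```text
pics
{'time': 0.0, 'joints': array([ 1.40021687,  0.50187832, -0.42678326,  1.55142607,  0.22079138,
        1.13831801, -0.21033025]), 'qd': array([ 0.00044376, -0.0003671 ,  0.00036019, -0.00033505,  0.00021648,
        0.0020495 ,  0.00095285]), 'joint_efforts': array([ 2.58225782e-04, -5.69517624e+01, -5.81592634e+00, -2.80937147e+01,
        1.07546488e-02,  1.19847438e-02,  2.74167803e-05]), 'tool_pos': array([ 0.27286361, -0.58919235,  0.2302495 ]), 'tool_rot': array([-3.06608831e+00, -6.75645481e-01,  5.48810744e-04]), 'ft_force': array([-0.51318159, -0.20753095,  0.56699415]), 'wrist_torque': array([ 0.00345476, -0.03644041,  0.04455554]), 'grip_force': 0.0, 'finger_gap': 1.0035123723237542}
top {'intrinsics': array([[525.28152825,   0.        , 323.62718403],
       [  0.        , 525.28152825, 240.22339396],
       [  0.        ,   0.        ,   1.        ]]), 'T': array([[-0.1022622 , -0.97393089,  0.20248721,  0.30376775],
       [-0.99475162,  0.09942174, -0.02417727,  0.02095483],
       [ 0.00341536, -0.2038969 , -0.97898641,  1.28620805],
       [ 0.        ,  0.        ,  0.        ,  1.        ]])}
scene {'intrinsics': array([[540.17164807,   0.        , 321.60720265],
       [  0.        , 540.17164807, 239.92918783],
       [  0.        ,   0.        ,   1.        ]]), 'T': array([[ 0.53624102,  0.72381311, -0.43421211,  1.27551451],
       [ 0.84405307, -0.45711255,  0.2803971 , -0.46960018],
       [ 0.00447129, -0.51685849, -0.85605918,  1.49336737],
       [ 0.        ,  0.        ,  0.        ,  1.        ]])}
```

View pics/top0.png

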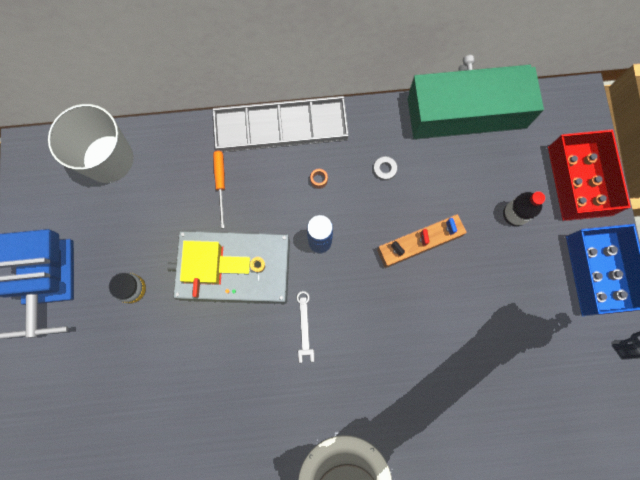

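View pics/scene0.png

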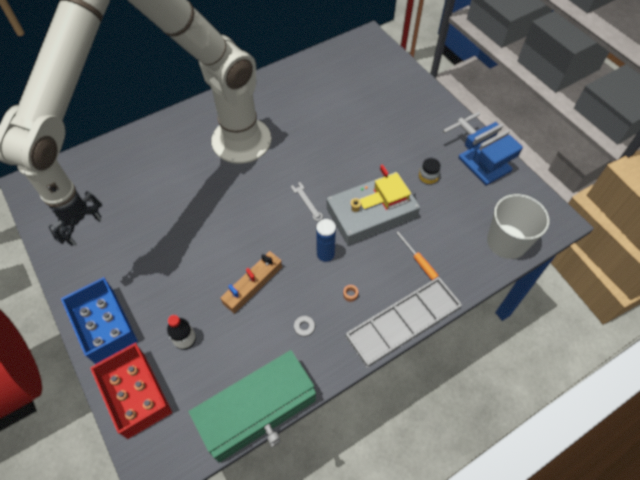

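The top view shows the red key at (425,237) in the holder, the lock mouth at (257,265), the guard around (200,262) with its red tab at (196,288), and the console corners near (178,233) and (288,302). The scene view agrees; the spray can stands between holder and console, at (320,230) in the top view.

```bash
cat > h.py <<'E'
from cell import *
import cv2,numpy as np
from scipy.spatial.transform import Rotation as R
def ray(m,uv):
    d=np.linalg.inv(m["intrinsics"])@np.array([*uv,1.]); return m["T"][:3,3],m["T"][:3,:3]@d
def onz(m,uv,z):
    o,d=ray(m,uv); return o+d*(z-o[2])/d[2]
def two(m1,u1,m2,u2):
    (a,d),(b,e)=ray(m1,u1),ray(m2,u2)
    s=np.linalg.lstsq(np.c_[d,-e],b-a,rcond=None)[0]; p,q=a+s[0]*d,b+s[1]*e
    return (p+q)/2,np.linalg.norm(p-q)
def proj(m,p):
    c=m["T"][:3,:3].T@(np.asarray(p)-m["T"][:3,3]); v=m["intrinsics"]@c; return v[:2]/v[2]
def mask(im,lo,hi):  # HSV
    return cv2.inRange(cv2.cvtColor(im,cv2.COLOR_RGB2HSV),lo,hi)
def blobs(mk,amin=15):
    n,l,s,c=cv2.connectedComponentsWithStats(mk)
    return [(s[i,4],c[i].round(1),s[i,:4],(l==i).astype(np.uint8)) for i in range(1,n) if s[i,4]>=amin]
def shot(name,f):
    m=camera_model(name); im=read_camera(name); cv2.imwrite(f"pics/{f}.png",im[:,:,::-1]); return m,im
def totool(p,yaw=None):
    """shift in mm (tool axes) from present TCP to world point p"""
    s=observe(); r=R.from_rotvec(s["tool_rot"]); return r.inv().apply(np.asarray(p)-s["tool_pos"])*1e3
E
python3 - <<'E'
from h import *
m=camera_model("top"); im=cv2.imread("pics/top0.png")[:,:,::-1].copy()
red=mask(im,(0,150,80),(6,255,255))|mask(im,(172,150,80),(180,255,255))
for a,c,b,mk in blobs(red): print("red",a,c,b,onz(m,c,.075).round(3), cv2.minAreaRect(cv2.findNonZero(mk)))
wood=mask(im,(8,120,80),(16,255,255))
for a,c,b,mk in blobs(wood,100): 
    r=cv2.minAreaRect(cv2.findNonZero(mk)); print("wood",a,c,r); print(np.array([onz(m,p,.046)[:2] for p in cv2.boxPoints(r)]).round(3))
yel=mask(im,(22,150,120),(32,255,255))
for a,c,b,mk in blobs(yel): print("yel",a,c,b,onz(m,c,.106).round(3))
con=mask(im,(70,10,90),(110,70,190))
for a,c,b,mk in blobs(con,1500):
    r=cv2.minAreaRect(cv2.findNonZero(mk)); print("con",a,c,r); print(np.array([onz(m,p,.07)[:2] for p in cv2.boxPoints(r)]).round(3))
print(onz(m,(257.5,264.5),.106), camera_model("wrist")["T"].round(3), R.from_rotvec(observe()["tool_rot"]).as_matrix().round(3))
E
```

```text
red 5057 [588.3 174.3] [548 130  83  90] [ 0.651 -0.664  0.075] ((588.3846435546875, 173.92308044433594), (88.25225830078125, 69.03288269042969), 78.69007110595703)
red 151 [537.5 197.9] [531 192  14  13] [ 0.605 -0.53   0.075] ((537.5, 198.0), (12.0, 13.0), 90.0)
red 76 [425.2 236.4] [422 229   7  16] [ 0.539 -0.248  0.075] ((425.1435852050781, 236.43565368652344), (15.02506160736084, 5.572208404541016), 84.2894058227539)
red 69 [195.  287.5] [193 279   5  18] [0.473 0.298 0.075] ((195.0, 287.5), (17.0, 4.0), 90.0)
wood 232 [218.8 169.9] ((218.69261169433594, 169.58172607421875), (39.29832077026367, 10.167661666870117), 86.42366790771484)
[[0.817 0.243]
 [0.816 0.218]
 [0.713 0.219]
 [0.714 0.243]]
wood 127 [318.4 177.2] ((318.0, 177.0), (16.0, 16.0), 90.0)
[[ 0.743  0.006]
 [ 0.739 -0.034]
 [ 0.698 -0.03 ]
 [ 0.702  0.01 ]]
wood 1400 [420.7 240.9] ((422.10784912109375, 239.76014709472656), (21.40378189086914, 86.71910095214844), 67.47943115234375)
[[ 0.532 -0.138]
 [ 0.594 -0.343]
 [ 0.543 -0.355]
 [ 0.482 -0.152]]
yel 1973 [208.4 262.2] [181 241  69  42] [0.524 0.258 0.106]
yel 33 [141.1 292.5] [136 286   9  15] [0.47  0.412 0.106]
con 5643 [214.6 280.2] ((211.54263305664062, 274.9035949707031), (196.5262451171875, 149.12400817871094), 6.4993462562561035)
[[ 0.38   0.508]
 [ 0.728  0.461]
 [ 0.626 -0.002]
 [ 0.286  0.071]]
[0.50708449 0.14704626 0.106     ] [[ 0.421 -0.858 -0.294  0.349]
 [-0.907 -0.398 -0.135 -0.554]
 [-0.001  0.324 -0.946  0.374]
 [ 0.     0.     0.     1.   ]] [[ 0.907  0.42  -0.001]
 [ 0.42  -0.907  0.002]
 [ 0.    -0.002 -1.   ]]
```

```bash
python3 -m jog '[[[190,-99,0,0,0,0,1],[190,-99,0,0,0,0,1],[190,-99,0,0,0,0,1],[190,-99,0,0,0,0,1],[190,-99,0,0,0,0,1],[384,-198,0,0,0,0,1],[384,-198,0,0,0,0,1],[384,-198,0,0,0,0,1],[384,-198,0,0,0,0,1],[384,-198,0,0,0,0,1]]]'; python3 -m jog '[[[0,0,0,0,0,10,0],[0,0,0,0,0,10,0],[0,0,0,0,0,10,0],[0,0,0,0,0,10,0]]]'; python3 - <<'E'
from h import *
s=observe(); print(s["joints"].round(2),s["tool_pos"],R.from_rotvec(s["tool_rot"]).as_matrix()[:,0].round(3),s["time"],s["ft_force"],s["finger_gap"])
m,im=shot("wrist","w1"); np.save("w1.npy",m["T"]);np.save("Kw.npy",m["intrinsics"])
print(proj(m,(.539,-.248,.088)))
E
```

```text
time: 0.93
tool_pos: [0.5295, -0.2591, 0.2311]
tool_rot: [-3.068, -0.676, 0.001]
ft_force: [0.7, 0.3, -0.8]
finger_gap: 0.999
grip_force: 0.0
time: 1.27
tool_pos: [0.5286, -0.2608, 0.2309]
tool_rot: [-3.115, -0.409, 0.001]
ft_force: [-0.0, -0.4, -0.8]
finger_gap: 0.503
grip_force: 0.0
[ 0.82  0.41 -0.53  1.71  0.23  1.09 -1.09] [ 0.52858694 -0.26081797  0.23087519] [ 0.966  0.258 -0.001] 1.2667 [-0.01495059 -0.39189677 -0.75602106] 0.5032390047163523
[309.66611092 202.42317199]
```

View pics/w1.png

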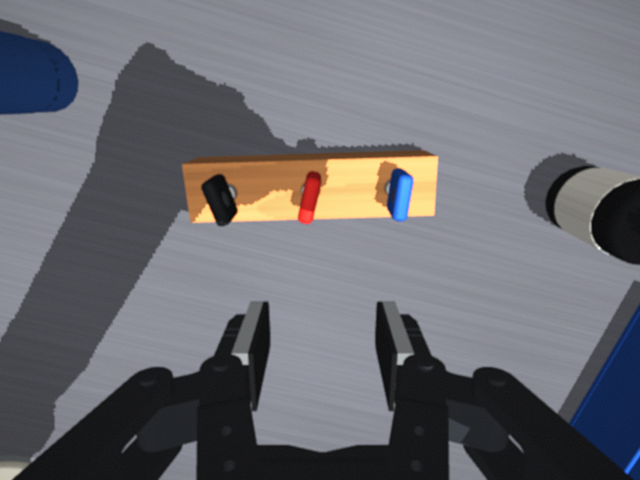

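The wrist view shows the holder at (312,188), with the red grip at (310,198) tilted about 17° from vertical, black at (219,200) and blue at (400,194). Turning clockwise lowers j7, so I turn the tool half round first to stay in range, which also puts the camera above the key.

```bash
python3 -m jog '[[[97,-11,0,0,0,-70,0],[97,-11,0,0,0,-70,0],[97,-11,0,0,0,-70,0],[97,-11,0,0,0,-70,0],[97,-11,0,0,0,-70,0],[97,-11,0,0,0,-70,0],[97,-11,0,0,0,-70,0],[97,-11,0,0,0,-70,0],[97,-11,0,0,0,-70,0],[97,-11,0,0,0,-70,0]]]';python3 -m jog '[[[0,0,0,0,0,-70,0],[0,0,0,0,0,-70,0],[0,0,0,0,0,-70,0],[0,0,0,0,0,-70,0],[0,0,0,0,0,-70,0],[0,0,0,0,0,-70,0],[0,0,0,0,0,-70,0],[0,0,0,0,0,-70,0],[0,0,0,0,0,-70,0],[0,0,0,0,0,-70,0]]]';python3 -m jog '[[[0,0,0,0,0,-40,0],[0,0,0,0,0,-40,0],[0,0,0,0,0,-40,0],[0,0,0,0,0,-40,0],[0,0,0,0,0,-40,0],[0,0,0,0,0,-40,0],[0,0,0,0,0,-40,0],[0,0,0,0,0,-40,0]]]'
cat > key.py <<'E'
from h import *
import sys
s=observe(); print(s["joints"].round(2),s["tool_pos"],R.from_rotvec(s["tool_rot"]).as_matrix()[:,0].round(3),s["time"],s["ft_force"])
m,im=shot("wrist",sys.argv[1]); print("cam",m["T"][:3,3])
red=mask(im,(0,150,60),(6,255,255))|mask(im,(172,150,60),(180,255,255))
for a,c,b,mk in blobs(red,150):
    p=cv2.findNonZero(mk); r=cv2.minAreaRect(p); w=np.array([onz(m,q,.088)[:2] for q in cv2.boxPoints(r)]); e=[w[1]-w[0],w[2]-w[1]]; L=[np.linalg.norm(x) for x in e]; l=e[int(np.argmax(L))]
    print(a,c,b,"centre",w.mean(0).round(4),"dims",np.round(L,4),"yaw",np.arctan(l[1]/l[0]).round(3))
E
python3 key.py w2
```

```text
time: 2.15
tool_pos: [0.6193, -0.2266, 0.231]
tool_rot: [-2.312, -2.126, 0.0]
ft_force: [0.3, -1.7, 0.2]
finger_gap: 0.505
grip_force: 0.0
time: 2.98
tool_pos: [0.6193, -0.2267, 0.231]
tool_rot: [-0.675, -3.068, 0.0]
ft_force: [0.2, 0.1, 0.8]
finger_gap: 0.501
grip_force: 0.0
time: 3.65
tool_pos: [0.6194, -0.2263, 0.2309]
tool_rot: [0.401, -3.116, -0.001]
ft_force: [-0.0, 0.9, 0.2]
finger_gap: 0.498
grip_force: 0.0
[ 1.03  0.79 -1.18  1.51  0.74  1.34  1.61] [ 0.61940647 -0.22634119  0.23092987] [-0.967 -0.253  0.   ] 3.65 [-0.04335985  0.87907002  0.23385775]
cam [ 0.53825593 -0.24718279  0.37484707]
842 [322.3 103.5] [311  78  24  52] centre [ 0.5395 -0.247 ] dims [0.0343 0.0117] yaw 0.041
```

View pics/w2.png

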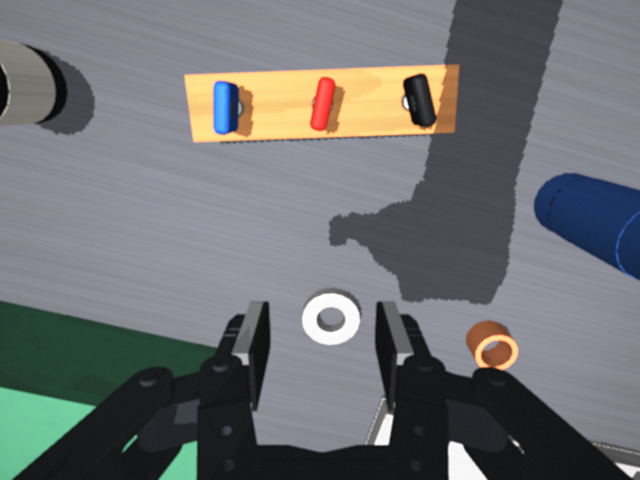

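The red grip stands at (322,104) px: centre (0.5395, -0.247), 34 x 12 mm as it should be, yaw 0.04. Aligning and going down.

```bash
python3 -m jog '[[[82.5,0,0,0,0,12.3,0],[82.5,0,0,0,0,12.3,0],[82.5,0,0,0,0,12.3,0],[82.5,0,0,0,0,12.3,0],[82.5,0,60,0,0,12.3,0],[82.5,0,90,0,0,12.3,0],[82.5,0,120,0,0,12.3,0],[82.5,0,120,0,0,12.3,0],[82.5,0,120,0,0,12.3,0]]]' 60; python3 -c "
from h import *
s=observe();print(s['joints'].round(2),R.from_rotvec(s['tool_rot']).as_matrix().round(4),totool((.5395,-.247,.055)))"
```

```text
time: 4.45
tool_pos: [0.5401, -0.2453, 0.1105]
tool_rot: [0.072, -3.139, -0.004]
ft_force: [1.3, 0.2, 1.4]
finger_gap: 0.5
grip_force: 0.0
[ 1.14  0.8  -1.08  1.78  0.8   1.08  1.38] [[-0.999  -0.0458 -0.0021]
 [-0.0458  0.999   0.0022]
 [ 0.002   0.0023 -1.    ]] [ 0.57825445 -1.81701438 55.52091088]
```

```bash
python3 -m jog '[[[0.6,-1.8,28,0,0,0,0],[0.6,-1.8,55.5,0,0,0,0],[0.6,-1.8,55.5,0,0,0,0],[0.6,-1.8,55.5,0,0,0,0],[0.6,-1.8,55.5,0,0,0,-1],[0.6,-1.8,55.5,0,0,0,-1],[0.6,-1.8,55.5,0,0,0,-1],[0.6,-1.8,55.5,0,0,0,-1],[0.6,-1.8,55.5,0,0,0,-1],[0.6,-1.8,55.5,0,0,0,-1]]]' 60;  python3 -c "
from h import *
s=observe();print(s['joints'].round(2),R.from_rotvec(s['tool_rot']).as_matrix()[:,0].round(4))"
```

```text
time: 5.28
tool_pos: [0.5415, -0.248, 0.0585]
tool_rot: [-0.071, 3.137, -0.002]
ft_force: [0.1, 1.6, 7.3]
finger_gap: 0.132
grip_force: 58.5
[ 1.1   0.86 -1.02  1.8   0.87  1.    1.34] [-0.999  -0.045  -0.0036]
```

```bash
python3 -m jog '[[[0,0,-20,0,0,0,-1],[0,0,-40,0,0,0,-1],[0,0,-70,0,0,0,-1],[0,0,-105,0,0,0,-1],[0,0,-140,0,0,0,-1],[0,0,-175,0,0,0,-1],[0,0,-212,0,0,0,-1],[0,0,-212,0,0,0,-1],[0,0,-212,0,0,0,-1]]]' 60;  python3 - <<'E'
from h import *
s=observe();print(s['joints'].round(2),R.from_rotvec(s['tool_rot']).as_matrix()[:,0].round(4))
m=camera_model("top"); im=cv2.imread("pics/top0.png")
can=[onz(m,u,.165) for u in((320,225),)]; print("can",can)
# console: panel corners by screws/edges (top view crop for viewing)
cv2.imwrite("pics/crop.png",cv2.resize(im[220:315,160:300],None,fx=5,fy=5,interpolation=cv2.INTER_CUBIC))
E
```

```text
time: 6.03
tool_pos: [0.5412, -0.2483, 0.2712]
tool_rot: [-0.07, 3.136, -0.005]
ft_force: [0.4, 0.1, -2.2]
finger_gap: 0.126
grip_force: 59.8
[ 1.23  0.64 -1.24  1.64  0.62  1.32  1.5 ] [-0.999  -0.0447 -0.0047]
can [array([ 0.5704093 , -0.00230774,  0.165     ])]
```

View pics/crop.png

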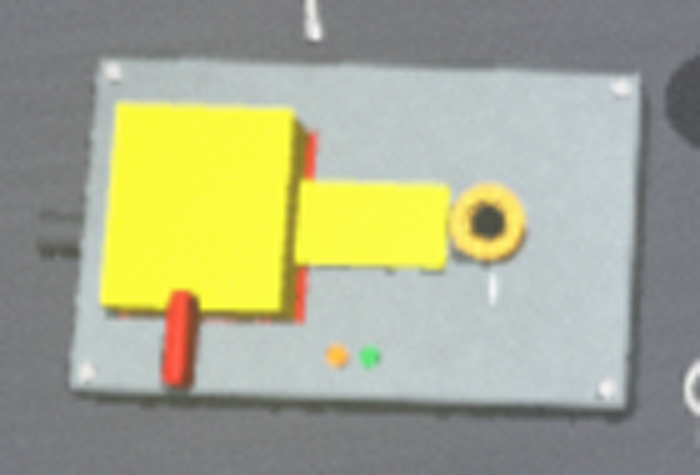

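The crop shows the panel screws at (112,72), (620,88), (605,388), (86,371) in crop pixels, the lock mouth at (487,222), and the tab's ends near (180,295) and (177,382).

```bash
python3 - <<'E'
from h import *
m=camera_model("top")
f=lambda u:((u[0]+.5)/5-.5+160,(u[1]+.5)/5-.5+220)
S=np.array([onz(m,f(u),.07) for u in((112,72),(620,88),(605,388),(86,371))]);c=S.mean(0)
print(S.round(4),c, [np.linalg.norm(S[i]-S[(i+1)%4]).round(4) for i in range(4)])
y=(S[0]+S[3]-S[1]-S[2]);y/=np.linalg.norm(y); yaw=np.arctan2(-y[0],y[1]); x=np.array([y[1],-y[0],0]); print("yaw",yaw)
lock=onz(m,f((487,222)),.106); d=lock-c; print("lock",lock,"in console",d@x,d@y)
print("tool",totool((*lock[:2],.271)))
E
```

```text
[[0.6044 0.3231 0.07  ]
 [0.5722 0.0844 0.07  ]
 [0.4316 0.1037 0.07  ]
 [0.4639 0.3418 0.07  ]] [0.51800328 0.21325494 0.07      ] [np.float64(0.2408), np.float64(0.142), np.float64(0.2403), np.float64(0.1417)]
yaw -0.1343544314626015
lock [0.50834661 0.14808796 0.106     ] in console -0.0008404914474293778 -0.06587320520810443
tool [ 15.03898207 397.455148    -1.14570481]
```

```bash
python3 -m jog '[[[-63,40,0,0,0,-21,-1],[-63,80,0,0,0,-21,-1],[-63,120,0,0,0,-21,-1],[-63,160,0,0,0,-21,-1],[-63,200,0,0,0,-21,-1],[-63,240,0,0,0,-21,-1],[-63,280,0,0,0,-21,-1],[-63,320,0,0,0,-21,-1],[-63,360,0,0,0,-21,-1],[-63,390,0,0,0,-21,-1]]]' 60;python3 -m jog '[[[0,38,0,0,0,0,-1],[0,38,0,0,0,0,-1],[0,38,0,0,0,0,-1],[0,38,0,0,0,0,-1]]]' 60;  python3 - <<'E'
from h import *
s=observe();print(s['joints'].round(2),R.from_rotvec(s['tool_rot']).as_matrix()[:,0].round(4))
m,im=shot("wrist","w3"); np.savez("w3.npz",**m); print(proj(m,(.508,.148,.106)),m["T"][:3,3])
E
```

```text
time: 6.87
tool_pos: [0.5839, 0.146, 0.2667]
tool_rot: [0.642, -3.074, 0.001]
ft_force: [0.4, 0.3, -0.8]
finger_gap: 0.13
grip_force: 59.7
time: 7.2
tool_pos: [0.5695, 0.1785, 0.2668]
tool_rot: [0.643, -3.074, 0.002]
ft_force: [0.2, -1.2, -1.6]
finger_gap: 0.13
grip_force: 59.7
[ 0.49  0.66 -1.25  1.63  0.64  1.33  1.12] [-0.9163 -0.4006  0.0017]
[317.68661563 124.0970979 ] [0.49273737 0.14560259 0.41088944]
```

View pics/w3.png

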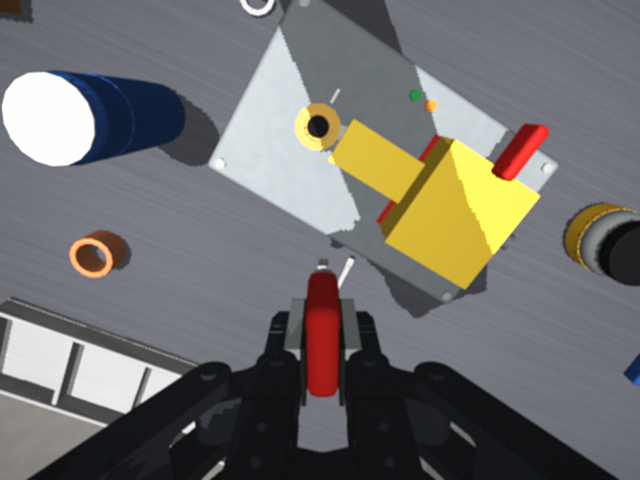

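The lock mouth is at (318,126) px, against (317.7,124.1) predicted, so the estimate holds. The key is held upright with its tip's near edge at about (323,261).

```bash
python3 - <<'E'
from h import *
s=observe();m=np.load("w3.npz"); r=R.from_rotvec(s["tool_rot"]);p=s["tool_pos"]
print("lock",onz(m,(318,126),.106))
im=cv2.imread("pics/w3.png")[:,:,::-1].copy()
red=mask(im,(0,150,60),(6,255,255))|mask(im,(172,150,60),(180,255,255))
for a,c,b,mk in blobs(red,300): print(a,c,b)
for n,q in dict(gripTopFar=(18,0,-29.5),gripTopNear=(-18,0,-29.5),gripBotFar=(18,0,6.5),bladeFar=(6.5,0,46.5),shank=(7.3,0,30)).items(): print(n,proj(m,p+r.apply(np.array(q)/1e3)))
print(im[255:275,323].tolist())
E
```

```text
lock [0.50915469 0.14875367 0.106     ]
1530 [519.7 150.5] [493 124  56  56]
3872 [322.3 334.8] [305 273  36 124]
gripTopFar [317.46026575 314.59624137]
gripTopNear [317.60988372 403.50236914]
gripBotFar [318.52225947 270.39430648]
bladeFar [319.28107788 259.73888034]
shank [319.01044881 271.17824866]
[[118, 120, 129], [119, 120, 129], [116, 116, 125], [107, 107, 114], [94, 93, 95], [85, 84, 84], [80, 78, 80], [77, 77, 77], [74, 73, 74], [91, 90, 90], [152, 153, 151], [210, 209, 208], [212, 210, 210], [152, 151, 150], [87, 87, 87], [70, 68, 67], [77, 60, 59], [82, 41, 39], [86, 20, 18], [88, 17, 14]]
```

```bash
python3 -m jog '[[[33,-2,0,0,0,0,-1],[66.5,-3.7,0,0,0,0,-1],[66.5,-3.7,30,0,0,0,-1],[66.5,-3.7,60,0,0,0,-1],[66.5,-3.7,85,0,0,0,-1],[66.5,-3.7,100,0,0,0,-1],[66.5,-3.7,107,0,0,0,-1],[66.5,-3.7,107,0,0,0,-1],[66.5,-3.7,107,0,0,0,-1]]]' 60;  python3 - <<'E'
from h import *
s=observe();print(s['joints'].round(2),R.from_rotvec(s['tool_rot']).as_matrix()[:,0].round(4),totool((.51,.1485,.15)))
m,im=shot("wrist","w4"); cv2.imwrite("pics/w4c.png",cv2.resize(im[190:400,200:440,::-1],None,fx=3,fy=2.8)[:590])
E
```

```text
time: 8.0
tool_pos: [0.5111, 0.1492, 0.1614]
tool_rot: [-0.64, 3.075, 0.001]
ft_force: [-0.5, -0.2, -0.5]
finger_gap: 0.128
grip_force: 59.8
[ 0.56  0.67 -1.21  1.9   0.71  1.09  1.05] [-9.169e-01 -3.992e-01 -7.000e-04] [ 1.27777851 -0.21999696 11.41484634]
```

View pics/w4c.png

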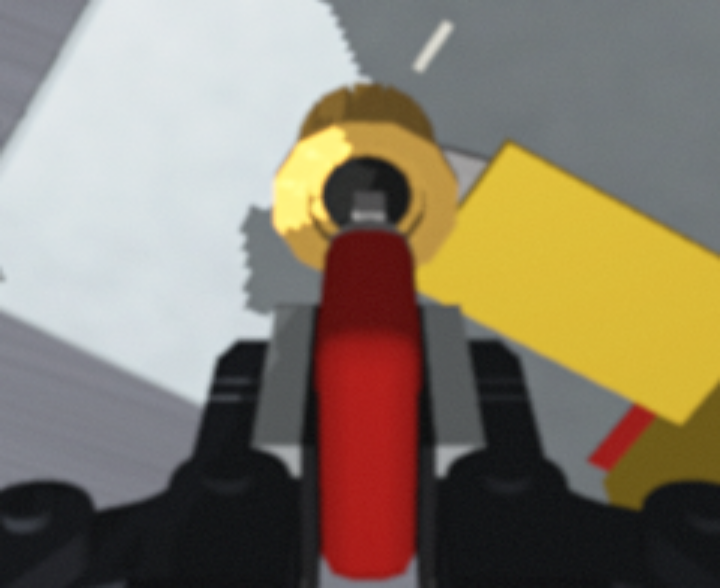

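The crop shows the blade at x=370 against the bore at x=367 (3 px per image pixel), so it is centred laterally. Going down in small steps.

```bash
python3 -m jog '[[[1.3,0,4,0,0,0,-1],[1.3,0,8,0,0,0,-1],[1.3,0,11,0,0,0,-1],[1.3,0,13,0,0,0,-1],[1.3,0,15,0,0,0,-1],[1.3,0,15,0,0,0,-1]]]' 60
```

```text
time: 8.55
tool_pos: [0.5094, 0.1485, 0.1455]
tool_rot: [-0.641, 3.075, -0.0]
ft_force: [0.2, 0.8, -1.0]
finger_gap: 0.126
grip_force: 59.8
```

```bash
python3 -m jog '[[[0,0,4,0,0,0,-1],[0,0,7,0,0,0,-1],[0,0,10,0,0,0,-1],[0,0,12,0,0,0,-1],[0,0,13,0,0,0,-1],[0,0,13,0,0,0,-1]]]' 60
```

```text
time: 9.05
tool_pos: [0.5099, 0.1486, 0.1328]
tool_rot: [-0.641, 3.075, 0.0]
ft_force: [2.5, 0.4, -1.2]
finger_gap: 0.129
grip_force: 59.6
```

```bash
python3 -m jog '[[[0,0,1,0,0,0,-1],[0,0,2,0,0,0,-1],[0,0,3,0,0,0,-1],[0,0,3,0,0,0,-1]]]' 60; python3 -m jog '[[[0,0,1,0,0,0,-1],[0,0,2,0,0,0,-1],[0,0,2,0,0,0,-1]]]' 60
```

```text
time: 9.38
tool_pos: [0.51, 0.1486, 0.13]
tool_rot: [-0.641, 3.074, 0.0]
ft_force: [4.6, -0.3, 0.4]
finger_gap: 0.129
grip_force: 59.9
time: 9.63
tool_pos: [0.51, 0.1487, 0.1281]
tool_rot: [-0.641, 3.074, 0.0]
ft_force: [4.2, -0.5, 2.4]
finger_gap: 0.127
grip_force: 60.2
```

```bash
python3 -m jog '[[[-0.8,0,1,0,0,0,-1],[-0.8,0,1,0,0,0,-1],[-0.8,0,1,0,0,0,-1]]]' 60; python3 -m jog '[[[0,0,1,0,0,0,-1],[0,0,1,0,0,0,-1],[0,0,1,0,0,0,-1]]]' 60
```

```text
time: 9.88
tool_pos: [0.51, 0.1486, 0.1266]
tool_rot: [0.641, -3.075, 0.0]
ft_force: [4.7, 0.1, 0.2]
finger_gap: 0.127
grip_force: 59.8
time: 10.13
tool_pos: [0.5101, 0.1486, 0.1258]
tool_rot: [-0.641, 3.075, -0.001]
ft_force: [3.9, -1.1, 2.6]
finger_gap: 0.131
grip_force: 60.4
```

```bash
python3 -m jog '[[[-0.8,0,1,0,0,0,-1],[-0.8,0,1.5,0,0,0,-1],[-0.8,0,1.5,0,0,0,-1]]]' 60; python3 -m jog '[[[0,0,1,0,0,0,-1],[0,0,1.5,0,0,0,-1],[0,0,1.5,0,0,0,-1]]]' 60
```

```text
time: 10.38
tool_pos: [0.5103, 0.1487, 0.1243]
tool_rot: [0.641, -3.074, 0.001]
ft_force: [2.0, -1.1, 5.8]
finger_gap: 0.128
grip_force: 60.8
time: 10.63
tool_pos: [0.5103, 0.1487, 0.1229]
tool_rot: [0.641, -3.074, 0.002]
ft_force: [1.3, -2.2, 6.1]
finger_gap: 0.13
grip_force: 60.9
```

```bash
python3 -m jog '[[[0,0,1,0,0,0,-1],[0,0,2,0,0,0,-1],[0,0,2,0,0,0,-1]]]' 60; python3 - <<'E'
from h import *
s=observe(); m,im=shot("wrist","w5"); cv2.imwrite("pics/w5c.png",cv2.resize(im[190:400,200:440,::-1],None,fx=3,fy=2.8)[:590])
E
```

```text
time: 10.88
tool_pos: [0.5103, 0.1487, 0.121]
tool_rot: [0.641, -3.075, 0.002]
ft_force: [2.3, -1.7, 6.5]
finger_gap: 0.132
grip_force: 61.0
```

View pics/w5c.png

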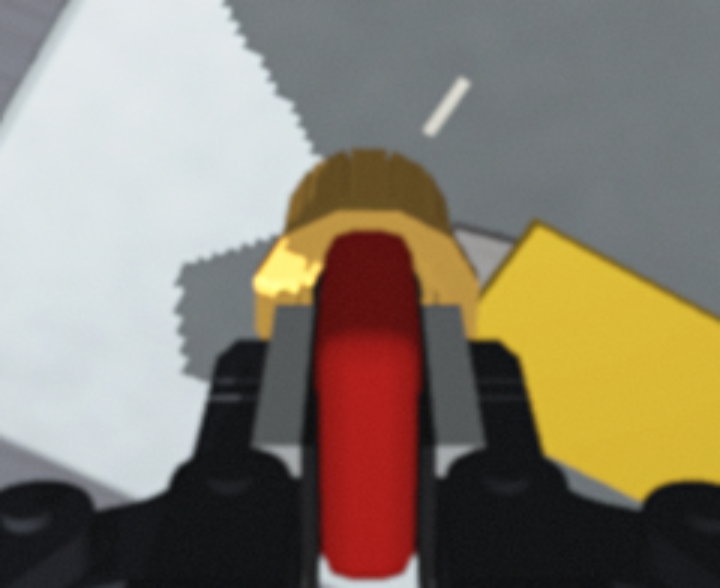

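The key has not slipped in the hand and the tool is already well below the rest height, so the blade appears to be entering the slot (it happened to match). Pressing on to the bottom.

```bash
python3 -m jog '[[[0,0,1,0,0,0,-1],[0,0,2,0,0,0,-1],[0,0,2.5,0,0,0,-1],[0,0,2.5,0,0,0,-1]]]' 60;python3 -m jog '[[[0,0,1,0,0,0,-1],[0,0,1,0,0,0,-1],[0,0,1,0,0,0,-1]]]' 60
```

```text
time: 11.27
tool_pos: [0.5104, 0.1487, 0.1186]
tool_rot: [0.641, -3.075, 0.002]
ft_force: [0.6, -2.4, 8.0]
finger_gap: 0.127
grip_force: 61.2
time: 11.52
tool_pos: [0.5104, 0.1488, 0.1182]
tool_rot: [0.641, -3.075, 0.003]
ft_force: [-0.4, -3.6, 13.3]
finger_gap: 0.128
grip_force: 62.2
```

```bash
python3 -m jog '[[[0,0,0,0,0,6,-1],[0,0,0,0,0,12,-1],[0,0,0,0,0,18,-1],[0,0,0,0,0,24,-1],[0,0,0,0,0,30,-1],[0,0,0,0,0,36,-1],[0,0,0,0,0,36,-1]]]' 60; python3 -c "
from h import *
s=observe();print(s['joints'].round(2),s['wrist_torque'],R.from_rotvec(s['tool_rot']).as_matrix()[:,0].round(3))"
```

```text
time: 12.1
tool_pos: [0.5104, 0.1481, 0.1181]
tool_rot: [-0.349, -3.122, 0.005]
ft_force: [-0.6, -4.1, 12.6]
finger_gap: 0.131
grip_force: 61.8
[ 0.44  0.63 -1.01  1.93  0.66  0.96  0.45] [-1.08231539  0.1559764   0.08870337] [-0.975  0.221 -0.   ]
```

```bash
python3 -m jog '[[[0,0,0,0,0,6,-1],[0,0,0,0,0,12,-1],[0,0,0,0,0,18,-1],[0,0,0,0,0,24,-1],[0,0,0,0,0,30,-1],[0,0,0,0,0,36,-1],[0,0,0,0,0,42,-1],[0,0,0,0,0,48,-1],[0,0,0,0,0,54,-1],[0,0,0,0,0,54,-1]]]' 60; python3 -c "
from h import *
s=observe();print(s['joints'].round(2),s['wrist_torque'],R.from_rotvec(s['tool_rot']).as_matrix()[:,0].round(3))"
```

```text
time: 12.93
tool_pos: [0.5098, 0.1477, 0.1181]
tool_rot: [1.729, 2.622, -0.006]
ft_force: [-3.0, -4.4, 14.5]
finger_gap: 0.131
grip_force: 62.1
[ 0.3   0.54 -0.8   1.93  0.5   0.88 -0.35] [-1.21482151  0.57053876  0.08671699] [-0.394  0.919 -0.003]
```

```bash
python3 -m jog '[[[0,0,0,0,0,5,-1],[0,0,0,0,0,10,-1],[0,0,0,0,0,15,-1],[0,0,0,0,0,18,-1],[0,0,0,0,0,18,-1]]]' 60; python3 -c "
from h import *
s=observe();print(s['wrist_torque'])";python3 -m jog '[[[0,0,0,0,0,3,-1],[0,0,0,0,0,6,-1],[0,0,0,0,0,6,-1]]]' 60; python3 -c "
from h import *
s=observe();print(s['joints'].round(2),s['wrist_torque'],R.from_rotvec(s['tool_rot']).as_matrix()[:,0].round(3))"
```

```text
time: 13.35
tool_pos: [0.5096, 0.1478, 0.1181]
tool_rot: [2.115, 2.322, -0.006]
ft_force: [-2.3, -4.6, 16.0]
finger_gap: 0.133
grip_force: 62.3
[-1.23333975  0.69744204  0.09376509]
time: 13.6
tool_pos: [0.5095, 0.1478, 0.118]
tool_rot: [2.233, 2.209, -0.006]
ft_force: [-2.5, -5.1, 16.3]
finger_gap: 0.129
grip_force: 62.3
[ 0.23  0.5  -0.71  1.94  0.43  0.86 -0.71] [-1.24085499  0.73877466  0.1428094 ] [ 0.011  1.    -0.003]
```

```bash
python3 -m jog '[[[0,0,0,0,0,2,-1],[0,0,0,0,0,4,-1],[0,0,0,0,0,4,-1]]]' 60; python3 -c "
from h import *
s=observe();print(s['joints'].round(2),s['wrist_torque'],R.from_rotvec(s['tool_rot']).as_matrix()[:,0].round(3))"
```

```text
time: 13.85
tool_pos: [0.5094, 0.1478, 0.118]
tool_rot: [2.308, 2.131, -0.006]
ft_force: [-1.7, -5.7, 15.7]
finger_gap: 0.128
grip_force: 62.3
[ 0.22  0.5  -0.69  1.94  0.42  0.86 -0.77] [-1.2436757   0.79797421  0.10324138] [ 0.08   0.997 -0.003]
```

```bash
python3 -m jog '[[[0,0,0,0,0,-2,-0.3],[0,0,0,0,0,-2,-0.3],[0,0,0,0,0,-2,-0.3],[0,0,0,0,0,-2,-0.3],[0,0,-25,0,0,-2,-0.3],[0,0,-55,0,0,-2,-0.3],[0,0,-90,0,0,-2,-0.3],[0,0,-120,0,0,-2,-0.3],[0,0,-120,0,0,-2,-0.3]]]' 60; python3 - <<'E'
from h import *
s=observe();print(s['joints'].round(2),R.from_rotvec(s["tool_rot"]).as_matrix()[:,0].round(3))
m,im=shot("wrist","w6"); np.savez("w6.npz",**m)
red=mask(im,(0,150,60),(6,255,255))|mask(im,(172,150,60),(180,255,255))
for a,c,b,mk in blobs(red,150):
    r=cv2.minAreaRect(cv2.findNonZero(mk)); w=np.array([onz(m,q,.148)[:2] for q in cv2.boxPoints(r)]); print(a,c,b,w.mean(0),w.round(4).tolist())
E
```

```text
time: 14.6
tool_pos: [0.5136, 0.1512, 0.2429]
tool_rot: [2.265, 2.171, 0.012]
ft_force: [1.8, 0.2, -0.3]
finger_gap: 0.351
grip_force: 0.0
[ 0.31  0.34 -0.79  1.83  0.27  1.08 -0.62] [0.043 0.999 0.003]
1741 [229.9  14.9] [192   0  77  31] [0.4705913  0.28151837] [[0.4486, 0.2786], [0.4517, 0.2899], [0.4922, 0.2845], [0.4899, 0.273]]
958 [315.  238.1] [306 208  18  61] [0.50952047 0.15327192] [[0.5052, 0.1737], [0.5158, 0.1732], [0.5141, 0.1328], [0.503, 0.1333]]
```

View pics/w6.png

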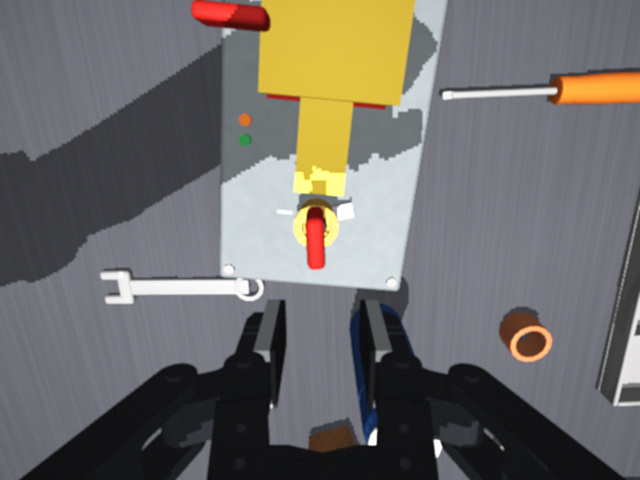

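The key is in the lock at (315,238) px with its grip turned to within about 0.17 rad of the console's y axis. The cam has swung off the tongue (white piece at (345,211)), and the tab is at (230,15).

```bash
cat >> h.py <<'E'
C=np.array([.518,.2133,0]); CX=np.array([np.cos(-.134),np.sin(-.134),0]); CY=np.array([-CX[1],CX[0],0])
def con(p): d=np.asarray(p)-C; return np.array([d@CX,d@CY,d[2]])
def wor(q): return C+q[0]*CX+q[1]*CY+np.array([0,0,q[2]])
E
python3 - <<'E'
from h import *
w=np.load("w6.npz"); im=cv2.imread("pics/w6.png")[:,:,::-1].copy()
t=camera_model("top"); ti=cv2.imread("pics/top0.png")[:,:,::-1].copy()
def reds(im): return mask(im,(0,150,60),(6,255,255))|mask(im,(172,150,60),(180,255,255))
b=[q for q in blobs(reds(ti),40) if abs(q[1][0]-195)<5][0]; print("top tab",b[1],b[2],con(onz(t,b[1],.130)))
print("ends",[con(onz(t,u,.138)).round(4) for u in ((195.5,279),(195,296))])
print("w6 tab ends at .138",[con(onz(w,u,.138)).round(4) for u in ((192,10),(268,15))])
y=mask(ti,(22,150,120),(32,255,255))[235:290,175:225]; ys,xs=np.nonzero(y); print(xs.min()+175,ys.min()+235,ys.max()+235)
print("guard back top edge",con(onz(t,(200,240.5),.125)),con(onz(t,(200,240.5),.078)),"front",con(onz(t,(197,282),.125)))
g=wor((-.08,.065,.125)); print(g)
E
```

```text
top tab [195.  287.5] [193 279   5  18] [-0.0613884   0.06454505  0.13      ]
ends [array([-0.0435,  0.063 ,  0.138 ]), array([-0.0808,  0.0611,  0.138 ])]
w6 tab ends at .138 [array([-0.0793,  0.0636,  0.138 ]), array([-0.0372,  0.065 ,  0.138 ])]
181 241 282
guard back top edge [0.0456048  0.06316302 0.125     ] [0.0550039 0.0745934 0.078    ] front [-0.04849122  0.0623358   0.125     ]
[0.44740112 0.28840525 0.125     ]
```

```bash
python3 -m jog '[[[33,-14,0,0,0,-7,0],[66,-28,0,0,0,-14,0],[100,-42,0,0,0,-21,0],[132,-56,0,0,0,-28,0],[132,-56,0,0,0,-35,0],[132,-56,0,0,0,-42,0],[132,-56,0,0,0,-49,0],[132,-56,0,0,0,-56,0],[132,-56,0,0,0,-63,0],[132,-56,0,0,0,-70,0]]]' 60; python3 -m jog '[[[0,0,40,0,0,-7,0],[0,0,80,0,0,-14.8,0],[0,0,80,0,0,-14.8,0],[0,0,80,0,0,-14.8,0]]]' 60; python3 - <<'E'
from h import *
s=observe();print(s['joints'].round(2),R.from_rotvec(s["tool_rot"]).as_matrix()[:,0].round(3),-CX)
print(con(s["tool_pos"]),totool(wor((-.064,.064,.109))))
m,im=shot("wrist","w7")
red=mask(im,(0,150,60),(6,255,255))|mask(im,(172,150,60),(180,255,255))
for a,c,b,mk in blobs(red,150): print(a,c,b,con(onz(m,c,.130)).round(4))
E
```

```text
time: 15.48
tool_pos: [0.4593, 0.2829, 0.2356]
tool_rot: [-0.601, -3.081, 0.002]
ft_force: [-0.6, -0.2, -0.5]
finger_gap: 0.5
grip_force: 0.0
time: 15.82
tool_pos: [0.4579, 0.2822, 0.1547]
tool_rot: [-0.212, -3.127, 0.004]
ft_force: [0.4, -0.4, 1.7]
finger_gap: 0.498
grip_force: 0.0
[ 0.2   0.6  -1.06  1.88  0.61  1.03  0.32] [-0.991  0.135  0.007] [-0.99103543  0.13359934 -0.        ]
[-0.0687596   0.06023587  0.15474285] [-5.06893643  3.90592822 45.6977034 ]
2118 [330.8 300.3] [262 257 135  95] [-0.0635  0.0646  0.13  ]
2225 [ 69.4 411.3] [ 30 380  94  66] [ 0.0022 -0.0738  0.13  ]
```

View pics/w7.png

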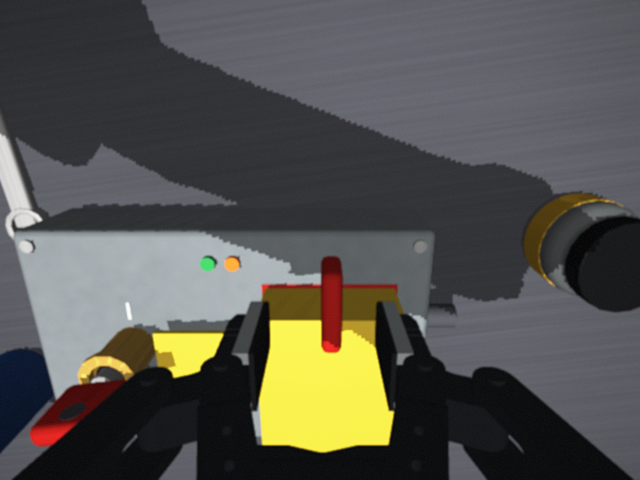

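The tab is at (331,300) px between the open fingers, slightly right of centre, which agrees with the 3.9 mm shift computed. Going down and pinching it.

```bash
python3 -m jog '[[[-5,4,15,0,0,0,0],[-5,4,30,0,0,0,0],[-5,4,45.5,0,0,0,0],[-5,4,45.5,0,0,0,0],[-5,4,45.5,0,0,0,-1],[-5,4,45.5,0,0,0,-1],[-5,4,45.5,0,0,0,-1],[-5,4,45.5,0,0,0,-1],[-5,4,45.5,0,0,0,-1],[-5,4,45.5,0,0,0,-1]]]' 25; python3 - <<'E'
from h import *
s=observe();p=con(s["tool_pos"]);print(p,s["ft_force"],s["grip_force"])
# arc for the grasp point about the hinge (console x,z), tool x=-CX, tool z down
h=np.array([.050,.078]); g=np.array([p[0],p[2]+.019])-h; print(g)
for th in np.arange(0,1.5,.1):
    q=np.array([[np.cos(th),np.sin(th)],[-np.sin(th),np.cos(th)]])@g; d=(q-g)*1e3; print(round(th,2),"tool x %.1f z %.1f"%(-d[0],-d[1]))
E
```

```text
time: 16.7
tool_pos: [0.4658, 0.2856, 0.1126]
tool_rot: [0.211, 3.134, -0.004]
ft_force: [-3.6, -5.5, 5.2]
finger_gap: 0.109
grip_force: 28.4
[-0.06134373  0.06463512  0.1125618 ] [-3.55426044 -5.48925262  5.23606691] 28.36920529603958
[-0.11134373  0.0535618 ]
0.0 tool x -0.0 z -0.0
0.1 tool x -5.9 z -10.8
0.2 tool x -12.9 z -21.1
0.3 tool x -20.8 z -30.5
0.4 tool x -29.6 z -39.1
0.5 tool x -39.3 z -46.8
0.6 tool x -49.7 z -53.5
0.7 tool x -60.7 z -59.1
0.8 tool x -72.2 z -63.6
0.9 tool x -84.1 z -67.0
1.0 tool x -96.3 z -69.1
1.1 tool x -108.6 z -70.0
1.2 tool x -120.9 z -69.6
1.3 tool x -133.2 z -68.1
1.4 tool x -145.2 z -65.3
```

```bash
python3 -m jog '[[[-5.9,0,-10.8,0,0,0,-1],[-12.9,0,-21.1,0,0,0,-1],[-20.8,0,-30.5,0,0,0,-1],[-29.6,0,-39.1,0,0,0,-1],[-39.3,0,-46.8,0,0,0,-1],[-49.7,0,-53.5,0,0,0,-1],[-49.7,0,-53.5,0,0,0,-1],[-49.7,0,-53.5,0,0,0,-1]]]' 25; python3 -c "
from h import *
s=observe();print(s['joints'].round(2),con(s['tool_pos']))"
```

```text
time: 17.37
tool_pos: [0.5179, 0.2786, 0.1668]
tool_rot: [0.213, 3.131, -0.002]
ft_force: [-0.8, -8.0, 2.9]
finger_gap: 0.115
grip_force: 28.5
[ 0.2   0.65 -1.03  1.76  0.63  1.09  0.39] [-0.00878288  0.06474455  0.16683027]
```

```bash
python3 -m jog '[[[-11,0,-5.6,0,0,0,-1],[-22.5,0,-10.1,0,0,0,-1],[-34.4,0,-13.5,0,0,0,-1],[-46.6,0,-15.6,0,0,0,-1],[-58.9,0,-16.5,0,0,0,-1],[-58.9,0,-16.5,0,0,0,-1]]]' 25;python3 -m jog '[[[-6,0,0.2,0,0,0,-1],[-12.3,0,0.4,0,0,0,-1],[-18.5,0,1.1,0,0,0,-1],[-24.6,0,1.9,0,0,0,-1],[-24.6,0,1.9,0,0,0,-1]]]' 25; python3 -c "
from h import *
s=observe();print(s['joints'].round(2),con(s['tool_pos']))"
```

```text
time: 17.87
tool_pos: [0.5762, 0.2707, 0.1818]
tool_rot: [0.215, 3.134, -0.0]
ft_force: [-0.9, -6.6, -1.6]
finger_gap: 0.111
grip_force: 29.7
time: 18.28
tool_pos: [0.5983, 0.2677, 0.1796]
tool_rot: [-0.212, -3.133, 0.002]
ft_force: [-2.4, -6.3, -2.5]
finger_gap: 0.112
grip_force: 30.4
[ 0.18  0.74 -0.99  1.57  0.65  1.19  0.5 ] [0.07228694 0.06465152 0.179594  ]
```

```bash
python3 -m jog '[[[0,0,0,0,0,0,0],[0,0,0,0,0,0,0],[0,0,0,0,0,0,0],[0,0,-5,0,0,0,0],[0,0,-30,0,0,0,0],[0,0,-60,0,0,0,0],[0,0,-90,0,0,0,0],[0,0,-100,0,0,0,0],[0,0,-100,0,0,0,0]]]' 25; python3 - <<'E'
from h import *
s=observe();print(s['joints'].round(2),con(s['tool_pos']))
m,im=shot("top","t2"); cv2.imwrite("pics/t2c.png",cv2.resize(im[190:330,140:320,::-1],None,fx=4,fy=4))
g=mask(im,(45,120,60),(80,255,255))
for a,c,b,mk in blobs(g[200:320,150:300],20): print(a,c+[150,200],con(onz(m,c+[150,200],.092)))
E
```

```text
time: 19.03
tool_pos: [0.5993, 0.2712, 0.2846]
tool_rot: [0.208, 3.128, 0.007]
ft_force: [0.1, 0.1, -0.4]
finger_gap: 0.503
grip_force: 0.0
[ 0.21  0.65 -1.05  1.46  0.57  1.35  0.56] [0.07280704 0.06824159 0.28459871]
84 [201.4 263.2] [-0.00089472  0.06373661  0.092     ]
```

View pics/t2c.png

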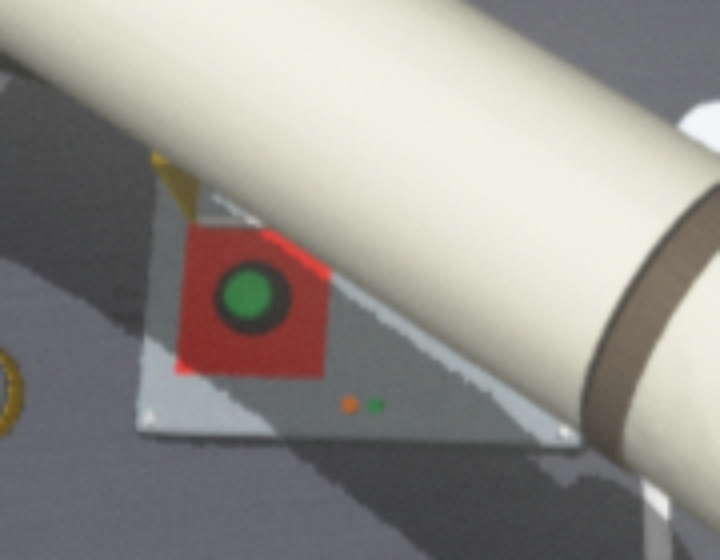

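The guard stands open and the green button is exposed at (201,263) px in the top view, at about x 0.00, y 0.064 in the console frame. I'll press with shut fingers, slightly toward the robot to keep clear of the guard.

```bash
python3 -m jog '[[[38,-2,0,0,0,0,-1],[76,-4,0,0,0,0,-1],[76,-4,20,0,0,0,-1],[76,-4,60,0,0,0,-1],[76,-4,100,0,0,0,-1],[76,-4,140,0,0,0,-1],[76,-4,170,0,0,0,-1],[76,-4,178,0,0,0,-1],[76,-4,178,0,0,0,-1]]]' 60; python3 -c "
from h import *
s=observe();print(s['joints'].round(2),con(s['tool_pos']))"
```

```text
time: 19.83
tool_pos: [0.5196, 0.2738, 0.0986]
tool_rot: [-0.208, -3.129, 0.004]
ft_force: [-0.2, 0.8, 0.5]
finger_gap: 0.001
grip_force: 0.0
[ 0.15  0.74 -0.95  1.8   0.7   1.    0.35] [-0.00645039  0.0601497   0.09856949]
```

```bash
python3 -m jog '[[[-2,3,4,0,0,0,-1],[-2,3,7,0,0,0,-1],[-2,3,10,0,0,0,-1],[-2,3,12,0,0,0,-1],[-2,3,13,0,0,0,-1],[-2,3,13,0,0,0,-1]]]'; python3 -m jog '[[[0,0,1,0,0,0,-1],[0,0,1,0,0,0,-1],[0,0,1,0,0,0,-1]]]'
```

```text
time: 20.33
tool_pos: [0.5255, 0.2785, 0.09]
tool_rot: [0.209, 3.132, 0.002]
ft_force: [0.9, 1.3, 2.5]
finger_gap: -0.0
grip_force: 1.3
time: 20.58
tool_pos: [0.5253, 0.2784, 0.0886]
tool_rot: [0.209, 3.133, 0.002]
ft_force: [2.4, 0.9, 2.3]
finger_gap: 0.004
grip_force: 1.7
```

```bash
python3 -m jog '[[[0,0,1,0,0,0,-1],[0,0,2,0,0,0,-1],[0,0,2,0,0,0,-1]]]'; python3 -m jog '[[[0,0,1,0,0,0,-1],[0,0,1.5,0,0,0,-1],[0,0,1.5,0,0,0,-1]]]'; python3 -m jog '[[[0,0,0.5,0,0,0,-1],[0,0,1,0,0,0,-1],[0,0,1,0,0,0,-1]]]'
```

```text
time: 20.83
tool_pos: [0.5251, 0.2783, 0.0862]
tool_rot: [0.209, 3.133, 0.002]
ft_force: [2.9, 2.1, 5.4]
finger_gap: -0.0
grip_force: 2.4
time: 21.08
tool_pos: [0.5252, 0.2783, 0.086]
tool_rot: [0.209, 3.133, 0.0]
ft_force: [1.2, -0.2, 13.8]
finger_gap: 0.003
grip_force: 7.0
time: 21.33
tool_pos: [0.5252, 0.2784, 0.0859]
tool_rot: [0.209, 3.132, -0.0]
ft_force: [-1.2, -1.4, 21.4]
finger_gap: -0.0
grip_force: 10.4
```

The button bottomed at z = 0.086, 6 mm in. Backing off and checking.

```bash
python3 -m jog '[[[0,0,-15,0,0,0,-1],[0,0,-50,0,0,0,-1],[0,0,-90,0,0,0,-1],[0,0,-130,0,0,0,-1],[0,0,-170,0,0,0,-1],[0,0,-210,0,0,0,-1],[40,0,-230,0,0,0,-1],[80,0,-230,0,0,0,-1],[80,0,-230,0,0,0,-1],[80,0,-230,0,0,0,-1]]]'; python3 - <<'E'
from h import *
s=observe();print(s['joints'].round(2),con(s['tool_pos']),s["ft_force"],abs(s["qd"]).max())
m,im=shot("scene","s3"); u=proj(m,wor((0,0,.1))).astype(int); print(u)
cv2.imwrite("pics/s3c.png",cv2.resize(im[u[1]-60:u[1]+60,u[0]-80:u[0]+80,::-1],None,fx=5,fy=5,interpolation=cv2.INTER_CUBIC))
E
```

```text
time: 22.17
tool_pos: [0.4418, 0.2881, 0.313]
tool_rot: [-0.203, -3.134, 0.007]
ft_force: [0.2, 0.2, -0.1]
finger_gap: -0.006
grip_force: 0.0
[ 0.33  0.4  -1.21  1.74  0.39  1.28  0.46] [-0.0855205   0.06395436  0.31300133] [ 0.19142685  0.2129579  -0.08891647] 0.06822350260466024
[373 195]
```

View pics/s3c.png

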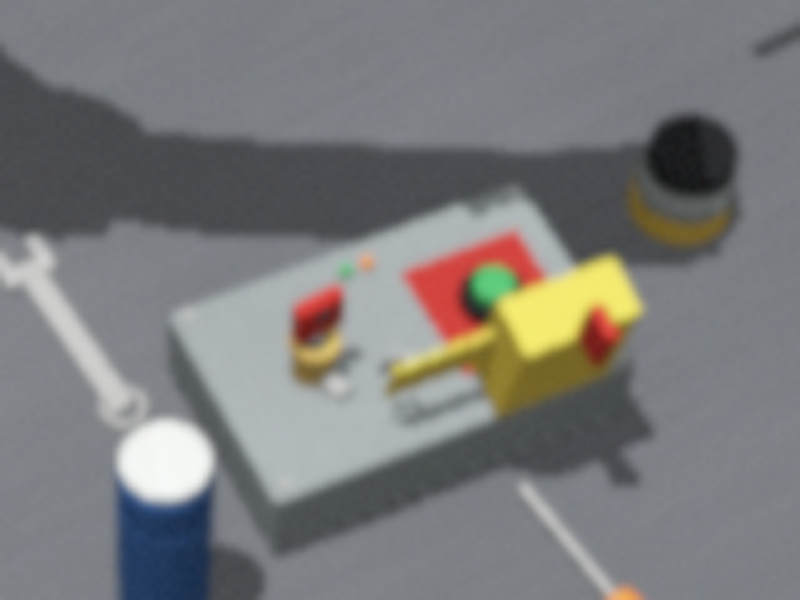

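The crop shows the key upright in the lock at (318,330) with its grip along the console's y axis. The guard stands open at (570,330), the button is out at (492,285), and nothing else has been disturbed.

```bash
python3 -m jog '[[[0,0,0,0,0,0,-1],[0,0,0,0,0,0,-1],[0,0,0,0,0,0,-1]]]' >/dev/null; python3 -c "
from cell import *
print(job_done())"
```

```text
the job is handed in; nothing more can be done
None
```

I handed the job in at about 22 s of the 72 s allowed: the red key is home in the lock and turned clockwise, the guard stands open by itself, and the green button was pressed fully in and let go. The last picture showed all of this with nothing else disturbed, but no verdict came back, and I judged the key to be at the stop by its angle because no clear jump in torque showed it.

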